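# Set out the bench for a plate medium change

### The arm

A 6-joint arm with a two-finger parallel gripper is mounted at the origin on the work surface. World frame = base frame: x ahead of the robot, y to its left, z up, the work surface at z = 0. Lengths are in m, angles in degrees, forces in N, time in s.
With the tool pointing down it reaches from about 0.35 to 0.875 m from the base axis. Payload 4.2 kg.
Tool frame: the origin (TCP) lies at the very end of the fingers, on their centre line; the grasp point (between the pads) lies 19 mm behind it; z points along the fingers, y is the line along which they close (so a half turn about z gives the same grasp; the last joint's range is limited). The gripper opens to 87 mm and grips with 3 to 60 N. Pads are 19 mm wide; open, the fingers measure 117 mm over their backs; the gripper's body (75 mm by 190 mm) begins 51 mm behind the grasp point.
Start: joints at [-58.293, 22.042, 0.453, 0, -68.411, -14.817], TCP at [0.182, -0.598, 0.223] pointing down, gripper open.
Joint ranges: [-179.83, 179.83], [-69.29, 118.12], [-61.27, 80.66], [-181.25, 117.63], [-171.15, -9.14], [-177.46, 177.46]. Speed limits (degrees/s): [159.86, 159.86, 180, 180, 180, 180].

### API

Orientations are given as a 3x3 rotation matrix whose columns are the frame's x, y, z axes.
In Python, from station import monitor, cams, ticket gives the robot as it stands.
- The arm moves only by the tool drive_tool, never from a script. Its argument "moves" is a list of rows, each an object with "delta_pos": the shift along the tool's x, y, z in mm, a list of three; "turn": the turn about the tool's z in rad; "claw": the opening, from 0 (shut) to 1 (fully open). A call has 1 to 12 rows; each row shifts and turns the commanded pose from where the row before left it, along the tool's axes as they then stand; what a row does not reach is not made up. A row lasts 1/8 s, in which the tool goes at most 62.5 mm and 10.7 degrees, less where a joint would pass 70% of its speed; a pose out of reach is approached as far as the arm can. A call is refused whole if a number of a shift passes 62.5 or a number of a turn 0.188, either way. A call with a gripper value outside its range is refused whole. The fingers move at their own pace and stop on an object; the grip force is fixed at half the most. Time passes only in rows, so rows that do not move let the fingers close. It gives the time, the measured TCP pose, the force, the opening and the grip force at its end, in the units of the state.
- monitor.sense(): the state, without advancing time (a new reading comes with each control period).
- cams.capture(name): name is "side" or "top" or "wrist"; returns a dict with "color" (480x640x3 uint8, red, green, blue), "range_z" (480x640 float32, m along the optical axis (not along the pixel's ray), 0 where there is no reading), "vertical_fov" (degrees; the focal length in pixels is half the picture's height over the tangent of half this angle, whatever the lens; pixels are square), "cx", "cy" (the principal point, pixels), "extrinsics" (4x4, takes a point from camera to world coordinates). Camera axes: x right, y down, z forward; pixel columns grow to the right and rows downward; lengths in m; the calibration is good to about 2 mm. A picture is of the moment at which its call begins.
- ticket.finish_job(): hands the job in; it is judged then, once.
The state is a dict: "time_s": time; "joints": joint angles; "joint_velocities": joint speeds; "effort": joint torques, N m; "tcp_pos": TCP position; "ee_rot": TCP orientation; "wrist_force": force on the tool from outside, world axes, zero at the start; "moment": the same for the moment, N m; "gripper_width": opening from 0.0 (shut) to 1.0 (fully open); "gripper_force": force on a finger pad.
Only numpy, scipy, OpenCV 4.12 (cv2) and the standard library are available. Lean on these libraries where they do the work, as an engineer would, in place of code of your own. Each camera call takes 0.05 s, during which the arm holds its last target. There are 200 camera calls.

### The job

Set the bench out around the 96-well plate for a medium change with the multichannel pipette, leaving the plate and the tip box where they are: the reagent trough midway between plate and tip box, lying parallel to the plate and level with it, and the square medium bottle centred behind the trough (behind means on the side away from you). Stand the round wash bottle centred behind the plate, and the waste beaker beside the middle of the plate's long side on the side away from the tip box; leave a gap of about 2 cm between each bottle or beaker and the thing it stands by. Set everything down upright and gently, without dropping or tipping it over and without disturbing the tape roll, the dropper bottle or anything else on the bench.

Things in the scene. Friction and masses are not known exactly. Their poses are not given: they have to be found in the camera images.
- plate: 96-well plate, pale polystyrene slab 128 x 86 mm and 20 mm high with 8 x 12 small wells on top; stands loose on the bench (about 0.16 kg) and stays where it is. Origin: centre of its underside, on the bench. x runs along its long side and points away from the robot (to within 15 degrees); y points to the left as seen from the robot, across its short side; z up.
- tipbox: pipette-tip box without lid, slate-grey box 122 x 82 mm with a darker deck and 8 x 12 pale tip ends, 49 mm high in all; stands loose beside the plate, to its left or its right, almost parallel to it, with 107 to 121 mm between the facing long sides. Stays where it is. Origin: centre of its underside; x along its long side, pointing away from the robot, z up.
- trough_mid (a point): reagent trough, open white plastic boat 126 mm long, 40 mm wide and 28 mm high with 3 mm walls (0.035 to 0.07 kg). Point: its centre, 14 mm above its underside, x along its length, y across its width, z up. It can be gripped across its width.
- medium_mid (a point): medium bottle: square pale body 52 x 52 mm and 68 mm high with paper labels on two faces, sloping shoulder and a round white cap 36 mm in diameter; 110 mm high in all (0.13 to 0.25 kg). Point: on its axis, 55 mm above its underside, x and y square to its sides, z up. The cap spans 29 to 55 mm above this point and can be gripped.
- wash_mid (a point): wash bottle: round body 50 mm in diameter with a paper label round it, and a round white cap 40 mm in diameter; 92 mm high in all (0.1 to 0.21 kg). Point: on its axis, 46 mm above its underside, z up. The cap spans 20 to 46 mm above this point and can be gripped.
- beaker_mid (a point): waste beaker: open pale plastic beaker, 54 mm in outside diameter, 72 mm high, 3 mm wall (0.04 to 0.085 kg), with a small pouring lip on the +x side of its rim. Point: on its axis, 36 mm above its underside, z up.
- tape: bystander: roll of white label tape lying flat, 58 mm in diameter, 19 mm high. Origin: centre of its underside. Leave alone.
- dropper: bystander: small amber dropper bottle, 30 mm in diameter, 83 mm high with its black rubber top. Origin: centre of its underside. Leave alone.
Mind the look-alikes: they are no part of the job. What is shaped like the part that bears trough_mid but purple, red or yellow is not meant.

How it is judged (in metres and radians):
At the end, for the whole second after the job is handed in: In the plate's frame (mm): trough within 15 of its middle in x, 83-115 towards the tip box, 83-120 from that, parallel to 0.15 rad; medium bottle 93-126 behind the trough's centre, 16 sideways; wash bottle 93-125 behind the plate's, 16; beaker 73-105 off on the free side, 16; upright, at rest (((y of tipbox in the frame of plate above 0 m and y of trough_mid in the frame of plate between 0.083 and 0.115 m and y of beaker_mid in the frame of plate between -0.105 and -0.073 m) or (y of tipbox in the frame of plate below 0 m and y of trough_mid in the frame of plate between -0.115 and -0.083 m and y of beaker_mid in the frame of plate between 0.073 and 0.105 m)) and x of trough_mid in the frame of plate between -0.015 and 0.015 m and horizontal distance between trough_mid and tipbox between 0.083 and 0.12 m and angle between the x axis of trough_mid and the x axis of plate, either way round below 0.15 rad and y of medium_mid in the frame of trough_mid between -0.016 and 0.016 m and horizontal distance between medium_mid and trough_mid between 0.093 and 0.126 m and x of medium_mid in the frame of plate above 0.05 m and x of wash_mid in the frame of plate between 0.093 and 0.125 m and y of wash_mid in the frame of plate between -0.016 and 0.016 m and x of beaker_mid in the frame of plate between -0.016 and 0.016 m and angle between each of trough_mid, medium_mid, wash_mid, beaker_mid's own z axis and vertical below 0.1 rad and height (world z) of trough_mid below 0.02 m and linear speed of each of trough, medium, wash, beaker below 0.01 m/s and height (world z) of medium_mid below 0.061 m and height (world z) of wash_mid below 0.052 m and height (world z) of beaker_mid below 0.042 m); the robot touches nothing.
It fails at once if the well plate or the tip box is shoved (more than 12 mm) or tipped (distance of any of plate, tipbox from where it was at the start of the episode above 0.012 m or angle between any of plate, tipbox's own z axis and vertical above 0.2 rad).
It fails at once if the tape roll or the dropper bottle is pushed aside (more than 25 mm) or knocked over (distance of any of tape, dropper from where it was at the start of the episode above 0.025 m or angle between any of tape, dropper's own z axis and vertical above 0.4 rad).
It fails at once if a thing is dropped: it comes down on the bench faster than 0.6 m/s ((height (world z) of trough_mid below 0.029 m and linear speed of trough above 0.6 m/s) or (height (world z) of medium_mid below 0.07 m and linear speed of medium above 0.6 m/s) or (height (world z) of wash_mid below 0.061 m and linear speed of wash above 0.6 m/s) or (height (world z) of beaker_mid below 0.051 m and linear speed of beaker above 0.6 m/s)).
It fails at once if a bottle, the beaker or the trough is tipped over (more than 50 degrees) (angle between any of trough_mid, medium_mid, wash_mid, beaker_mid's own z axis and vertical above 0.87 rad).
It also fails if it takes over 106 s, if anything falls off the work surface, if the arm or the gripper's body presses on something with over 40 N, if the wrist force passes 120 N, or if a joint passes its speed limit or range.

## Working session

There is one attempt and no reset: what is moved stays moved. The work goes in short steps, Python scripts to look and compute and a tool call to move; the robot and the scene stay as the last step left them, time stands still between calls to the robot, and variables do not carry over. Pictures are saved under pics/ and viewed, at most 14 in all, crops included, and the job is handed in when it is done.

Besides the shell and the picture viewer there is one more tool, called as name(argument=value, ...), one argument or row to a line, values as JSON. drive_tool: Moves the arm, as the interface text tells. Its arguments: {"type":"object","properties":{"moves":{"type":"array","items":{"type":"object","properties":{"delta_pos":{"type":"array","items":{"type":"number"}},"turn":{"type":"number"},"claw":{"type":"number"}}}}},"required":["moves"]}

```bash
mkdir -p pics; ls; cat > h.py <<'E'
import numpy as np, cv2
from station import monitor, cams, ticket
def cap(n):
    c=cams.capture(n); f=240/np.tan(np.radians(c["vertical_fov"])/2)
    z=c["range_z"]; v,u=np.mgrid[:480,:640]
    P=np.stack([(u-c["cx"])/f*z,(v-c["cy"])/f*z,z],-1)
    T=np.array(c["extrinsics"]); W=P@T[:3,:3].T+T[:3,3]; W[z==0]=np.nan
    return c["color"],W,T,f
def save(n,img): cv2.imwrite(f"pics/{n}.png",img[...,::-1])
E
python3 - <<'E'
from h import *
for n in("top","side"):
    c,W,T,f=cap(n); save(n,c); np.savez(f"{n}.npz",c=c,W=W); print(n,T.round(3).tolist(),f)
s=monitor.sense(); print(s["ee_rot"],s["tcp_pos"],s["time_s"])
E
```

```text
pics
top [[-0.001, -0.996, 0.085, 0.383], [-1.0, -0.0, -0.013, -0.051], [0.013, -0.085, -0.996, 1.294], [0.0, 0.0, 0.0, 1.0]] 508.8897246675381
side [[-0.867, -0.274, 0.417, -0.099], [-0.499, 0.441, -0.746, 0.963], [0.021, -0.855, -0.519, 0.791], [0.0, 0.0, 0.0, 1.0]] 574.3006712304859
[[-9.56897239e-01 -2.90425914e-01 -6.80119403e-04]
 [-2.90426688e-01  9.56895461e-01  1.84823328e-03]
 [ 1.14028332e-04  1.96609414e-03 -9.99998061e-01]] [ 0.18145695 -0.59752699  0.22155989] 0.1
```

View pics/top.png

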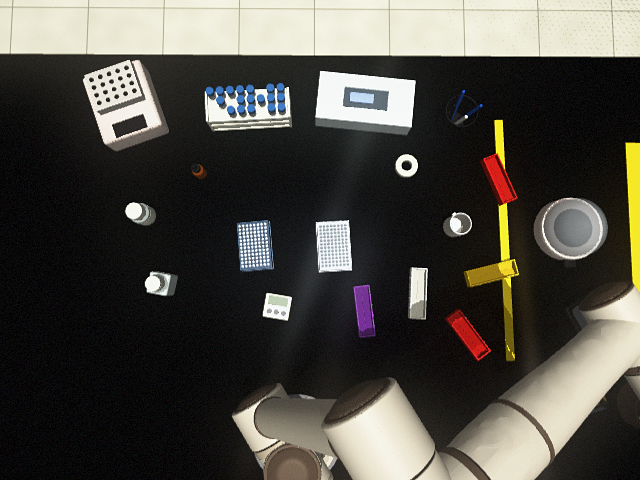

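View pics/side.png

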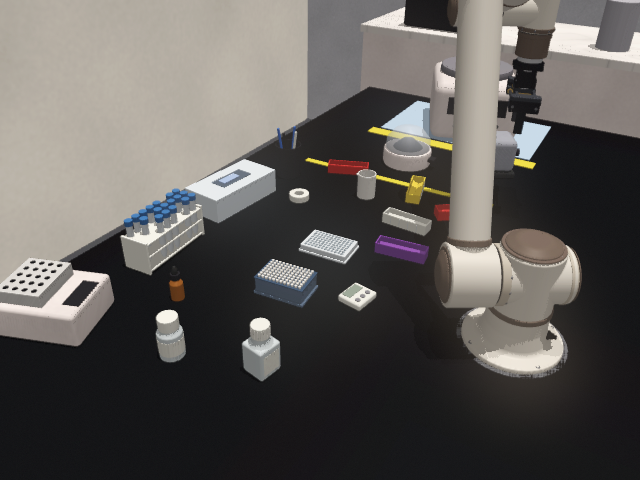

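Top view: the plate is at (334,246) and the tip box to its left at (255,246). The square medium bottle is at (160,284), the round wash bottle at (140,213), the beaker at (457,224), the tape at (406,166), the dropper at (199,171) and a timer at (278,306).

There are five trough-shaped things: white (418,293), purple (364,311), red (500,179), red (468,334) and yellow (491,272). The white one is meant, because the description says a white plastic boat and excludes the other colours. I'll confirm it in a crop.

```bash
cat > m.py <<'E'
from h import *
d=np.load("top.npz"); c,W=d["c"],d["W"]
def obj(u,v,r,zlo,zhi,W=W):
    m=np.zeros(W.shape[:2],bool); m[max(0,v-r):v+r,max(0,u-r):u+r]=1
    m&=(W[...,2]>zlo)&(W[...,2]<zhi); n,l,st,ce=cv2.connectedComponentsWithStats(m.astype(np.uint8))
    if n<2: return None
    k=1+np.argmax(st[1:,4]); p=W[l==k]
    R=cv2.minAreaRect((p[:,:2]*1000).astype(np.float32)); C,rad=cv2.minEnclosingCircle((p[:,:2]*1000).astype(np.float32))
    return len(p),np.round(R[0],1),np.round(R[1],1),round(R[2],1),"circ",np.round(C,1),round(rad,1),"zmax",p[:,2].max().round(4)
if __name__=="__main__":
    print("bench z",np.nanmedian(W[330:400,100:200,2]))
    for n,a in dict(plate=(334,246,32,.012,.03),tip=(255,246,32,.035,.06),trough=(418,293,34,.018,.04),medcap=(153,284,30,.1,.13),med=(160,284,30,.05,.075),washcap=(136,211,30,.08,.11),beaker=(457,224,22,.06,.09),tape=(406,166,20,.012,.03),drop=(199,171,16,.06,.1),timer=(278,306,22,.008,.06),purple=(364,311,32,.018,.04),yellow=(491,272,34,.018,.04),red1=(500,179,34,.018,.04),red2=(468,334,34,.018,.04)).items(): print(n,obj(*a))
    save("crop1",cv2.resize(c[180:340,340:540],(800,640))[:600])
E
python3 m.py
```

```text
bench z -0.00070488989394768
plate (1533, array([481.9, -92.8]), array([122.9,  80. ]), 3.4, 'circ', array([481.3, -92.6]), 71.6, 'zmax', np.float64(0.0298))
tip (1543, array([480.3, 104.5]), array([119. ,  79.5]), 5.3, 'circ', array([479.3, 104.8]), 69.6, 'zmax', np.float64(0.0563))
trough (248, array([ 362.2, -301.8]), array([ 42.8, 125.8]), 87.7, 'circ', array([ 362.6, -301.8]), 65.1, 'zmax', np.float64(0.0349))
medcap (205, array([386.6, 329.2]), array([35.6, 35. ]), 16.6, 'circ', array([386.7, 329.2]), 18.4, 'zmax', np.float64(0.1159))
med (269, array([386.7, 329.4]), array([54.4, 52.3]), 78.5, 'circ', array([386.7, 329.7]), 34.3, 'zmax', np.float64(0.0749))
washcap (242, array([558.7, 384.7]), array([39.4, 38.3]), 82.2, 'circ', array([558.3, 384.2]), 20.9, 'zmax', np.float64(0.0971))
beaker (144, array([ 532.1, -397. ]), array([55. , 51.7]), 42.6, 'circ', array([ 532.8, -397.9]), 28.4, 'zmax', np.float64(0.0783))
tape (326, array([ 685.6, -278.9]), array([56.4, 56.9]), 30.9, 'circ', array([ 686.5, -278.8]), 29.5, 'zmax', np.float64(0.0263))
drop (64, array([668.7, 248.1]), array([20. , 20.2]), 83.0, 'circ', array([669.2, 248.7]), 11.2, 'zmax', np.float64(0.0829))
timer (636, array([329.4,  49.3]), array([66.3, 59.8]), 80.1, 'circ', array([329.5,  49.2]), 41.6, 'zmax', np.float64(0.0229))
purple (198, array([ 318.5, -167.5]), array([125.7,  40.7]), 6.7, 'circ', array([ 318.5, -167.2]), 65.6, 'zmax', np.float64(0.0337))
yellow (218, array([ 411.5, -488.5]), array([ 41.6, 128.7]), 13.9, 'circ', array([ 412.3, -488.6]), 65.7, 'zmax', np.float64(0.035))
red1 (325, array([ 651.6, -515.1]), array([125.8,  45.5]), 23.0, 'circ', array([ 650.8, -513.3]), 65.1, 'zmax', np.float64(0.0355))
red2 (252, array([ 259.4, -425.5]), array([128.1,  42.5]), 37.0, 'circ', array([ 260.3, -426.3]), 65.9, 'zmax', np.float64(0.0351))
```

View pics/crop1.png

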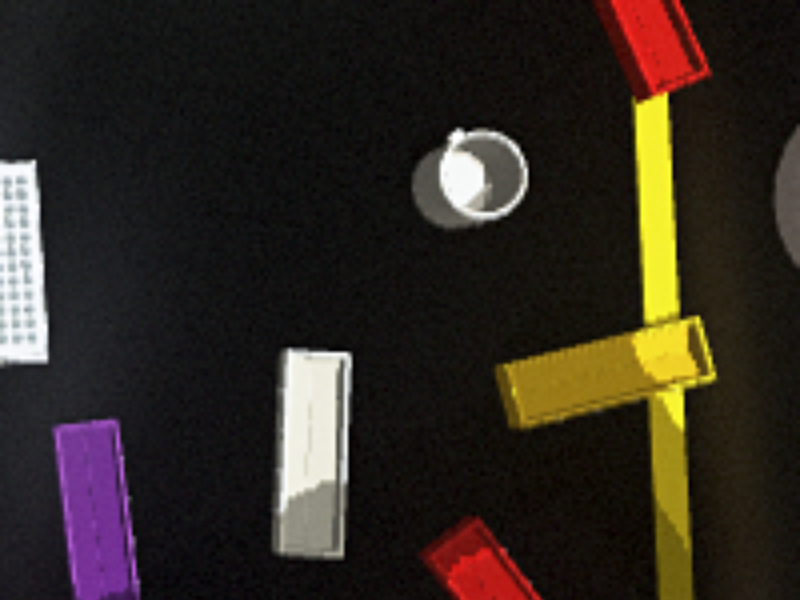

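The crop confirms it: the white boat at crop (312,452) is plain white, the others are purple, yellow and red. The beaker rim is at crop (485,172), with its lip pointing up-left. The tip box is on the left (+y), so the trough goes at plate y ≈ +98 mm and the beaker at −90 mm.

```bash
cat > go.py <<'E'
# go.py x y z(mm) toolx_yaw(deg): turn, then shift in the turned tool frame
import sys; from h import *
x,y,z,w=map(float,sys.argv[1:5]); s=monitor.sense(); R=np.array(s["ee_rot"]); p=np.array(s["tcp_pos"])*1000
yaw=np.degrees(np.arctan2(R[1,0],R[0,0])); t=(w-yaw+180)%360-180; a=np.radians(w)
d=np.array([x,y,z])-p
print("tcp",p.round(1),"yaw",yaw.round(1)%360,"turn",round(-np.radians(t),3),"shift",np.round([d[0]*np.cos(a)+d[1]*np.sin(a), d[0]*np.sin(a)-d[1]*np.cos(a), -d[2]],1),"j",np.round(s["joints"],0),"F",np.round(s["wrist_force"],1),"t",s["time_s"])
E
python3 go.py 362 -302 200 177.7
```

```text
tcp [ 181.5 -597.5  221.6] yaw 196.9 turn 0.335 shift [-168.5  302.5   21.6] j [-58.  22.   0.  -0. -68. -15.] F [-0.8 -0.3  0.5] t 0.1
```

drive_tool(
  moves=[
    {"turn":0.168},
    {"turn":0.167},
    {"delta_pos":[-24,43,3]},
    {"delta_pos":[-24,43,3]},
    {"delta_pos":[-24,43,3]},
    {"delta_pos":[-24,43,3]},
    {"delta_pos":[-24,43,3]},
    {"delta_pos":[-24,43,3]},
    {"delta_pos":[-24,44,4]},
    {"delta_pos":[0,0,0]},
  ],
)

```text
invalid input
```

```bash
python3 go.py 362 -302 200 177.7; python3 - <<'E'
from h import *
from m import obj
c,W,T,f=cap("wrist"); save("w1",c); print(T.round(3).tolist()); print(obj(320,240,400,.018,.04,W))
E
```

```text
tcp [ 181.5 -597.5  221.6] yaw 196.9 turn 0.335 shift [-168.5  302.5   21.6] j [-58.  22.   0.  -0. -68. -15.] F [-0.8 -0.3  0.5] t 0.1
[[-0.29, 0.918, 0.269, 0.109], [0.957, 0.278, 0.083, -0.621], [0.002, 0.282, -0.959, 0.384], [0.0, 0.0, 0.0, 1.0]]
(1550, array([ 236.5, -728.2]), array([132.8,  51.8]), 49.6, 'circ', array([ 253.2, -742.4]), 66.5, 'zmax', np.float64(0.04))
```

View pics/w1.png

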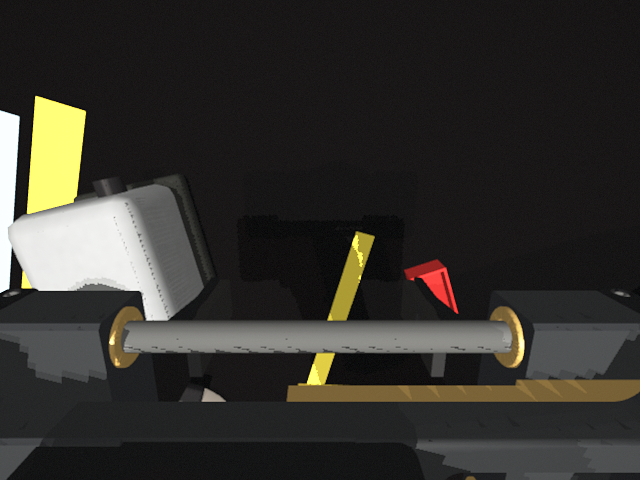

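The move was refused, probably because each row needs all three fields. This wrist picture, still from the start pose, shows only the gripper and the yellow tape near (350,300).

drive_tool(
  moves=[
    {"delta_pos":[0,0,0],"turn":0.168,"claw":1},
    {"delta_pos":[0,0,0],"turn":0.167,"claw":1},
    {"delta_pos":[-24,43,3],"turn":0,"claw":1},
    {"delta_pos":[-24,43,3],"turn":0,"claw":1},
    {"delta_pos":[-24,43,3],"turn":0,"claw":1},
    {"delta_pos":[-24,43,3],"turn":0,"claw":1},
    {"delta_pos":[-24,43,3],"turn":0,"claw":1},
    {"delta_pos":[-24,43,3],"turn":0,"claw":1},
    {"delta_pos":[-24,44,4],"turn":0,"claw":1},
    {"delta_pos":[0,0,0],"turn":0,"claw":1},
    {"delta_pos":[0,0,0],"turn":0,"claw":1},
  ],
)

```text
time_s: 1.52
tcp_pos: [0.3616, -0.303, 0.2006]
ee_rot: [[-0.999, 0.04, -0.0], [0.04, 0.999, -0.0], [0.0, -0.0, -1.0]]
wrist_force: [0.4, 0.4, 0.7]
gripper_width: 0.997
gripper_force: 0.0
```

```bash
python3 go.py 362 -302 200 177.7; python3 - <<'E'
from h import *
from m import obj
c,W,T,f=cap("wrist"); save("w2",c); print(T.round(3).tolist()); print(obj(320,240,400,.018,.04,W))
E
```

```text
tcp [ 361.6 -303.   200.6] yaw 177.7 turn 0.001 shift [-0.4  1.   0.6] j [-20.   8. -22.   0. -60. -72.] F [0.4 0.4 0.7] t 1.525
[[0.04, 0.959, 0.281, 0.286], [0.999, -0.038, -0.011, -0.3], [-0.0, 0.282, -0.959, 0.363], [0.0, 0.0, 0.0, 1.0]]
(2433, array([451.5, -94.9]), array([62.8, 80.4]), 3.9, 'circ', array([451.6, -95. ]), 49.7, 'zmax', np.float64(0.0231))
```

View pics/w2.png

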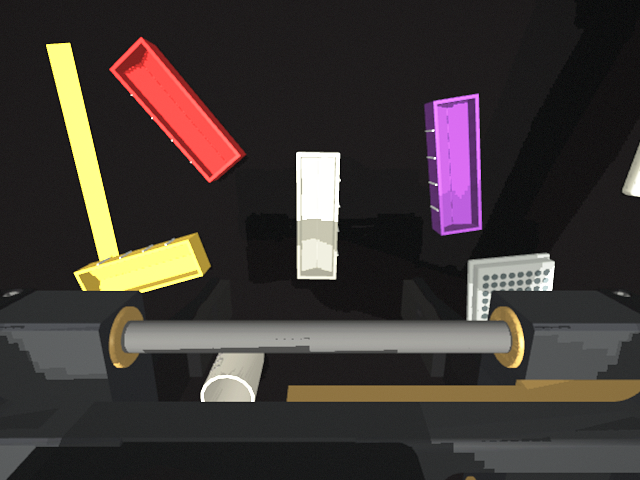

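The wrist view shows the white trough at (317,215), centred between the fingers and straight, with purple at (457,165), red at (177,110) and yellow at (145,265).

```bash
python3 - <<'E'
from h import *
from m import obj
c,W,T,f=cap("wrist"); print(obj(318,215,70,.018,.04,W),obj(318,215,70,.004,.04,W))
E
```

```text
(1225, array([ 362.4, -301.3]), array([ 41.1, 126.6]), 86.8, 'circ', array([ 362.1, -302.1]), 66.0, 'zmax', np.float64(0.0313)) (5120, array([ 362.4, -301.2]), array([ 41.2, 126.6]), 86.9, 'circ', array([ 362. , -302.1]), 66.0, 'zmax', np.float64(0.0313))
```

drive_tool(
  moves=[
    {"delta_pos":[-1,2,40],"turn":0.014,"claw":1},
    {"delta_pos":[0,0,45],"turn":0,"claw":1},
    {"delta_pos":[0,0,45],"turn":0,"claw":1},
    {"delta_pos":[0,0,35],"turn":0,"claw":1},
    {"delta_pos":[0,0,18],"turn":0,"claw":1},
    {"delta_pos":[0,0,10],"turn":0,"claw":1},
    {"delta_pos":[0,0,0],"turn":0,"claw":0.4},
    {"delta_pos":[0,0,0],"turn":0,"claw":0.4},
    {"delta_pos":[0,0,0],"turn":0,"claw":0.3},
    {"delta_pos":[0,0,0],"turn":0,"claw":0.3},
    {"delta_pos":[0,0,0],"turn":0,"claw":0.3},
    {"delta_pos":[0,0,0],"turn":0,"claw":0.3},
  ],
)

```text
time_s: 3.12
tcp_pos: [0.3628, -0.3011, 0.0078]
ee_rot: [[-0.999, 0.054, 0.0], [0.054, 0.999, -0.0], [-0.0, -0.0, -1.0]]
wrist_force: [0.2, 0.7, 2.1]
gripper_width: 0.457
gripper_force: 30.0
```

drive_tool(
  moves=[
    {"delta_pos":[0,0,-10],"turn":0,"claw":0.3},
    {"delta_pos":[0,0,-25],"turn":0,"claw":0.3},
    {"delta_pos":[0,0,-35],"turn":0,"claw":0.3},
    {"delta_pos":[0,0,-30],"turn":0,"claw":0.3},
    {"delta_pos":[0,0,0],"turn":0,"claw":0.3},
  ],
)

```text
time_s: 3.75
tcp_pos: [0.3643, -0.3017, 0.1103]
ee_rot: [[-0.999, 0.054, 0.006], [0.054, 0.999, -0.002], [-0.006, -0.002, -1.0]]
wrist_force: [0.0, 0.0, -1.0]
gripper_width: 0.455
gripper_force: 30.0
```

```bash
python3 go.py 476.1 5.6 108 183.4; python3 - <<'E'
from h import *
from m import obj
c,W,T,f=cap("top"); print(obj(334,246,32,.012,.03,W),obj(255,246,32,.035,.06,W))
E
```

```text
tcp [ 364.3 -301.7  110.3] yaw 176.9 turn -0.113 shift [-129.8  300.1    2.3] j [-20.  14. -30.   0. -46. -73.] F [ 0.  0. -1.] t 3.75
(1137, array([481.5, -92.8]), array([121.9,  80. ]), 3.3, 'circ', array([481.5, -92.7]), 71.6, 'zmax', np.float64(0.0273)) (1539, array([480.2, 104.2]), array([118.9,  79. ]), 5.2, 'circ', array([479.7, 105.1]), 69.8, 'zmax', np.float64(0.0564))
```

drive_tool(
  moves=[
    {"delta_pos":[0,0,0],"turn":-0.113,"claw":0.3},
    {"delta_pos":[-10,24,0],"turn":0,"claw":0.3},
    {"delta_pos":[-20,46,0],"turn":0,"claw":0.3},
    {"delta_pos":[-20,46,0],"turn":0,"claw":0.3},
    {"delta_pos":[-20,46,0],"turn":0,"claw":0.3},
    {"delta_pos":[-20,46,0],"turn":0,"claw":0.3},
    {"delta_pos":[-20,46,0],"turn":0,"claw":0.3},
    {"delta_pos":[-15,35,0],"turn":0,"claw":0.3},
    {"delta_pos":[-5,11,0],"turn":0,"claw":0.3},
    {"delta_pos":[0,0,0],"turn":0,"claw":0.3},
    {"delta_pos":[0,0,0],"turn":0,"claw":0.3},
  ],
)

```text
time_s: 5.18
tcp_pos: [0.4739, 0.005, 0.107]
ee_rot: [[-0.998, -0.057, -0.002], [-0.057, 0.998, -0.0], [0.002, -0.0, -1.0]]
wrist_force: [0.3, -0.7, -0.5]
gripper_width: 0.459
gripper_force: 30.0
```

```bash
python3 go.py 476.1 5.6 9 183.4; python3 - <<'E'
from h import *
c,W,T,f=cap("wrist"); save("w3",c)
E
```

```text
tcp [473.9   5.  107. ] yaw 183.3 turn -0.002 shift [-2.2  0.4 98. ] j [  20.   15.  -29.   -0.  -46. -107.] F [ 0.3 -0.7 -0.5] t 5.175
```

View pics/w3.png

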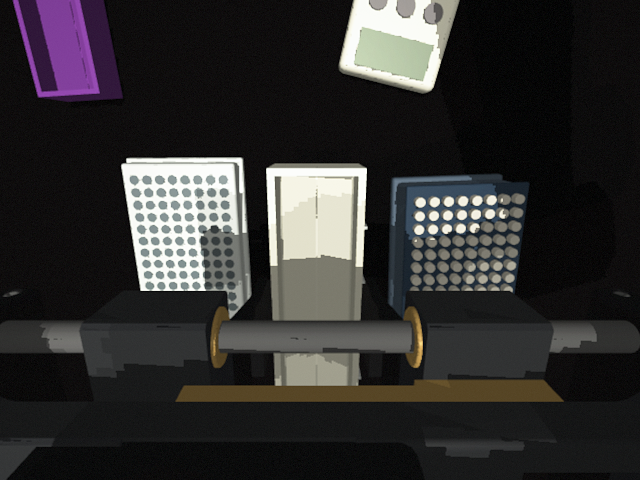

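The trough hangs at (317,270) between plate (185,235) and tip box (460,240), parallel and clear of both; lowering it.

drive_tool(
  moves=[
    {"delta_pos":[-2,0,30],"turn":0,"claw":0.3},
    {"delta_pos":[0,0,30],"turn":0,"claw":0.3},
    {"delta_pos":[0,0,20],"turn":0,"claw":0.3},
    {"delta_pos":[0,0,9],"turn":0,"claw":0.3},
    {"delta_pos":[0,0,5],"turn":0,"claw":0.3},
    {"delta_pos":[0,0,3],"turn":0,"claw":0.3},
    {"delta_pos":[0,0,1],"turn":0,"claw":0.3},
    {"delta_pos":[0,0,0],"turn":0,"claw":0.3},
  ],
)

```text
time_s: 6.22
tcp_pos: [0.4771, 0.0063, 0.0099]
ee_rot: [[-0.998, -0.059, 0.001], [-0.059, 0.998, 0.0], [-0.001, 0.0, -1.0]]
wrist_force: [0.4, -0.3, -0.4]
gripper_width: 0.455
gripper_force: 30.0
```

drive_tool(
  moves=[
    {"delta_pos":[0,0,2],"turn":0,"claw":0.3},
    {"delta_pos":[0,0,0],"turn":0,"claw":0.3},
    {"delta_pos":[0,0,0],"turn":0,"claw":0.5},
    {"delta_pos":[0,0,0],"turn":0,"claw":0.62},
    {"delta_pos":[0,0,0],"turn":0,"claw":0.62},
    {"delta_pos":[0,0,-8],"turn":0,"claw":0.62},
    {"delta_pos":[0,0,-25],"turn":0,"claw":0.62},
    {"delta_pos":[0,0,-40],"turn":0,"claw":0.62},
    {"delta_pos":[0,0,-40],"turn":0,"claw":1},
    {"delta_pos":[0,0,-27],"turn":0,"claw":1},
    {"delta_pos":[0,0,0],"turn":0,"claw":1},
  ],
)

```text
time_s: 7.6
tcp_pos: [0.4783, 0.0066, 0.1503]
ee_rot: [[-0.998, -0.059, 0.006], [-0.059, 0.998, 0.002], [-0.006, 0.002, -1.0]]
wrist_force: [0.3, -0.5, 0.4]
gripper_width: 0.877
gripper_force: 0.0
```

```bash
python3 go.py 532.5 -397.5 146 183.4; python3 - <<'E'
from h import *
from m import obj
c,W,T,f=cap("wrist"); print(obj(316,250,60,.018,.04,W))
E
```

```text
tcp [478.3   6.6 150.3] yaw 183.4 turn -0.0 shift [ -30.2 -406.6    4.3] j [  20.   12.  -26.    0.  -52. -107.] F [ 0.3 -0.5  0.4] t 7.6
(1244, array([491.4,   7.6]), array([96.3, 41.6]), 3.4, 'circ', array([491.5,   7.1]), 51.7, 'zmax', np.float64(0.0305))
```

drive_tool(
  moves=[
    {"delta_pos":[-2,-25,0],"turn":0,"claw":1},
    {"delta_pos":[-4,-50,0],"turn":0,"claw":1},
    {"delta_pos":[-4,-50,0],"turn":0,"claw":1},
    {"delta_pos":[-4,-50,0],"turn":0,"claw":1},
    {"delta_pos":[-4,-50,0],"turn":0,"claw":1},
    {"delta_pos":[-4,-50,0],"turn":0,"claw":1},
    {"delta_pos":[-4,-50,0],"turn":0,"claw":1},
    {"delta_pos":[-3,-50,0],"turn":0,"claw":1},
    {"delta_pos":[-1,-32,0],"turn":0,"claw":1},
    {"delta_pos":[0,0,0],"turn":0,"claw":1},
    {"delta_pos":[0,0,0],"turn":0,"claw":1},
  ],
)

```text
time_s: 9.02
tcp_pos: [0.5299, -0.3976, 0.146]
ee_rot: [[-0.998, -0.058, -0.003], [-0.058, 0.998, 0.002], [0.002, 0.002, -1.0]]
wrist_force: [-0.1, 0.0, 1.1]
gripper_width: 1.0
gripper_force: 0.0
```

```bash
python3 go.py 532.5 -397.5 32 183.4; python3 - <<'E'
from h import *
from m import obj
c,W,T,f=cap("wrist"); save("w4",c); print("bk wrist",obj(318,250,110,.063,.085,W))
c,W,T,f=cap("top"); print("trough",obj(294,246,34,.018,.034,W))
E
```

```text
tcp [ 529.9 -397.6  146. ] yaw 183.4 turn -0.001 shift [ -2.6  -0.  114. ] j [-23.  29.   0.  -0. -62. -64.] F [-0.1  0.   1.1] t 9.025
bk wrist (1461, array([ 530.9, -398.9]), array([53.6, 53.2]), 73.5, 'circ', array([ 532.4, -397.3]), 29.0, 'zmax', np.float64(0.0744))
trough (391, array([478.9, -63.7]), array([120.9,  25.2]), 0.0, 'circ', array([479.2, -59.7]), 60.8, 'zmax', np.float64(0.0272))
```

View pics/w4.png

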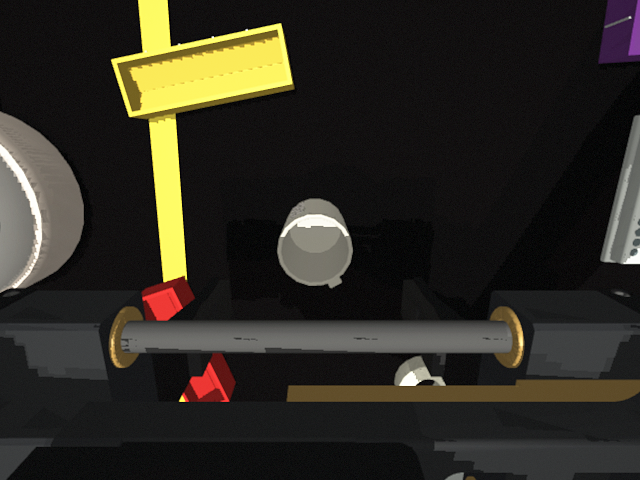

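The beaker is at (315,245), centred between the fingers, with its lip at (335,283) clear of the pads.

drive_tool(
  moves=[
    {"delta_pos":[-2,0,35],"turn":0,"claw":1},
    {"delta_pos":[0,0,40],"turn":0,"claw":1},
    {"delta_pos":[0,0,25],"turn":0,"claw":1},
    {"delta_pos":[0,0,14],"turn":0,"claw":1},
    {"delta_pos":[0,0,0],"turn":0,"claw":1},
    {"delta_pos":[0,0,0],"turn":0,"claw":0.5},
    {"delta_pos":[0,0,0],"turn":0,"claw":0.5},
    {"delta_pos":[0,0,0],"turn":0,"claw":0.5},
    {"delta_pos":[0,0,0],"turn":0,"claw":0.5},
    {"delta_pos":[0,0,0],"turn":0,"claw":0.5},
  ],
)

```text
time_s: 10.38
tcp_pos: [0.5328, -0.3984, 0.034]
ee_rot: [[-0.998, -0.059, 0.0], [-0.059, 0.998, -0.0], [-0.0, -0.0, -1.0]]
wrist_force: [-0.0, 0.3, 2.1]
gripper_width: 0.616
gripper_force: 31.1
```

drive_tool(
  moves=[
    {"delta_pos":[0,0,-10],"turn":0,"claw":0.45},
    {"delta_pos":[0,0,-20],"turn":0,"claw":0.45},
    {"delta_pos":[0,0,-20],"turn":0,"claw":0.45},
    {"delta_pos":[0,0,-10],"turn":0,"claw":0.45},
    {"delta_pos":[0,0,0],"turn":0,"claw":0.45},
  ],
)

```text
time_s: 11.0
tcp_pos: [0.5331, -0.3984, 0.0945]
ee_rot: [[-0.998, -0.059, 0.002], [-0.059, 0.998, -0.001], [-0.002, -0.001, -1.0]]
wrist_force: [-0.2, -0.7, -1.6]
gripper_width: 0.621
gripper_force: 31.1
```

```bash
python3 go.py 487.3 -182.8 34 183.4
```

```text
tcp [ 533.1 -398.4   94.5] yaw 183.4 turn -0.001 shift [ 32.9 217.9  60.5] j [-23.  32.  -3.  -0. -55. -64.] F [-0.2 -0.7 -1.6] t 11.0
```

drive_tool(
  moves=[
    {"delta_pos":[3,20,0],"turn":0,"claw":0.45},
    {"delta_pos":[6,40,0],"turn":0,"claw":0.45},
    {"delta_pos":[6,42,0],"turn":0,"claw":0.45},
    {"delta_pos":[6,42,0],"turn":0,"claw":0.45},
    {"delta_pos":[6,42,0],"turn":0,"claw":0.45},
    {"delta_pos":[5,24,0],"turn":0,"claw":0.45},
    {"delta_pos":[1,8,0],"turn":0,"claw":0.45},
    {"delta_pos":[0,0,25],"turn":0,"claw":0.45},
    {"delta_pos":[0,0,18],"turn":0,"claw":0.45},
    {"delta_pos":[0,0,9],"turn":0,"claw":0.45},
    {"delta_pos":[0,0,4],"turn":0,"claw":0.45},
    {"delta_pos":[0,0,0],"turn":0,"claw":0.45},
  ],
)

```text
time_s: 12.5
tcp_pos: [0.4872, -0.1828, 0.0376]
ee_rot: [[-0.998, -0.058, 0.0], [-0.058, 0.998, -0.0], [-0.0, -0.0, -1.0]]
wrist_force: [0.2, 0.3, -0.3]
gripper_width: 0.615
gripper_force: 31.1
```

drive_tool(
  moves=[
    {"delta_pos":[0,0,2],"turn":0,"claw":0.45},
    {"delta_pos":[0,0,1.5],"turn":0,"claw":0.45},
    {"delta_pos":[0,0,0],"turn":0,"claw":0.45},
    {"delta_pos":[0,0,0],"turn":0,"claw":0.45},
  ],
)

```text
time_s: 13.0
tcp_pos: [0.487, -0.1825, 0.0342]
ee_rot: [[-0.998, -0.059, 0.0], [-0.059, 0.998, -0.0], [-0.0, -0.0, -1.0]]
wrist_force: [0.4, -0.5, 0.6]
gripper_width: 0.615
gripper_force: 31.1
```

Down (force now positive). Releasing, lifting, then over to the wash bottle.

drive_tool(
  moves=[
    {"delta_pos":[0,0,0],"turn":0,"claw":0.65},
    {"delta_pos":[0,0,0],"turn":0,"claw":0.75},
    {"delta_pos":[0,0,0],"turn":0,"claw":0.8},
    {"delta_pos":[0,0,-10],"turn":0,"claw":0.8},
    {"delta_pos":[0,0,-30],"turn":0,"claw":0.8},
    {"delta_pos":[0,0,-45],"turn":0,"claw":0.9},
    {"delta_pos":[0,0,-45],"turn":0,"claw":1},
    {"delta_pos":[0,0,-20],"turn":0,"claw":1},
    {"delta_pos":[0,0,0],"turn":0,"claw":1},
  ],
)

```text
time_s: 14.12
tcp_pos: [0.4879, -0.1826, 0.1864]
ee_rot: [[-0.998, -0.059, 0.005], [-0.059, 0.998, -0.0], [-0.005, -0.001, -1.0]]
wrist_force: [0.1, -0.8, -0.3]
gripper_width: 0.997
gripper_force: 0.0
```

```bash
python3 go.py 558.5 384.5 184 203.4; python3 - <<'E'
from h import *
from m import obj
c,W,T,f=cap("wrist"); print("bk wrist",obj(318,250,110,.06,.08,W))
E
```

```text
tcp [ 487.9 -182.6  186.4] yaw 183.4 turn -0.349 shift [-290.   492.5    2.4] j [ -3.  14. -17.   0. -59. -84.] F [ 0.1 -0.8 -0.3] t 14.125
bk wrist (1156, array([ 485.2, -183. ]), array([53.5, 53.2]), 75.1, 'circ', array([ 487. , -181.5]), 29.0, 'zmax', np.float64(0.0745))
```

drive_tool(
  moves=[
    {"delta_pos":[-5,27,0],"turn":0,"claw":1},
    {"delta_pos":[-9,49,0],"turn":0,"claw":1},
    {"delta_pos":[-9,50,0],"turn":0,"claw":1},
    {"delta_pos":[-9,50,0],"turn":0,"claw":1},
    {"delta_pos":[-9,50,0],"turn":0,"claw":1},
    {"delta_pos":[-9,50,0],"turn":0,"claw":1},
    {"delta_pos":[-9,50,0],"turn":0,"claw":1},
    {"delta_pos":[-9,50,0],"turn":0,"claw":1},
    {"delta_pos":[-9,50,0],"turn":0,"claw":1},
    {"delta_pos":[-9,50,0],"turn":0,"claw":1},
    {"delta_pos":[-9,50,0],"turn":0,"claw":1},
    {"delta_pos":[-9,36,0],"turn":0,"claw":1},
  ],
)

```text
time_s: 15.68
tcp_pos: [0.5569, 0.3862, 0.1814]
ee_rot: [[-0.998, -0.06, -0.003], [-0.06, 0.998, -0.003], [0.003, -0.002, -1.0]]
wrist_force: [0.5, 0.4, -0.3]
gripper_width: 1.001
gripper_force: 0.0
```

drive_tool(
  moves=[
    {"delta_pos":[0,0,0],"turn":0,"claw":1},
    {"delta_pos":[0,0,0],"turn":0,"claw":1},
  ],
)

```text
time_s: 15.92
tcp_pos: [0.557, 0.3838, 0.1822]
ee_rot: [[-0.998, -0.059, -0.003], [-0.059, 0.998, -0.003], [0.003, -0.002, -1.0]]
wrist_force: [0.6, -0.5, 0.2]
gripper_width: 1.002
gripper_force: 0.0
```

```bash
python3 go.py 558.5 384.5 60 183.4; python3 - <<'E'
from h import *
from m import obj
c,W,T,f=cap("wrist"); save("w5",c); print("cap",obj(318,250,150,.084,.1,W))
E
```

```text
tcp [557.  383.8 182.2] yaw 183.4 turn -0.001 shift [ -1.5   0.6 122.2] j [  48.   29.    5.   -0.  -67. -135.] F [ 0.6 -0.5  0.2] t 15.925
cap (2112, array([558.3, 385.6]), array([39.1, 39.1]), 85.9, 'circ', array([558.4, 385.5]), 19.9, 'zmax', np.float64(0.0948))
```

View pics/w5.png

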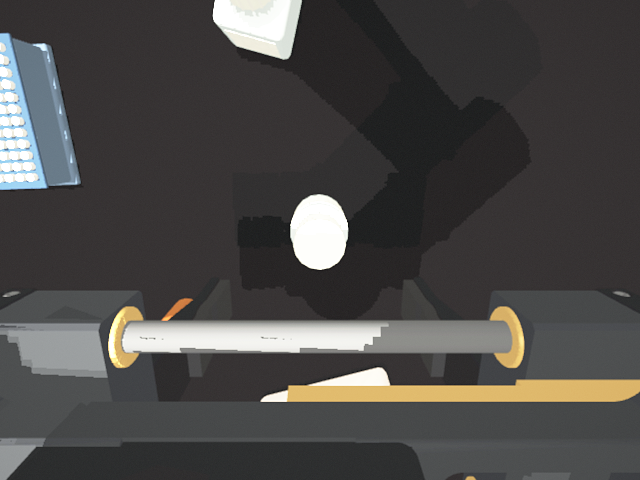

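The wash bottle's cap is at (319,232), centred between the fingers. The medium bottle is at (258,25), well away.

drive_tool(
  moves=[
    {"delta_pos":[-1.5,1.5,35],"turn":0,"claw":1},
    {"delta_pos":[0,0,40],"turn":0,"claw":1},
    {"delta_pos":[0,0,30],"turn":0,"claw":1},
    {"delta_pos":[0,0,17],"turn":0,"claw":1},
    {"delta_pos":[0,0,0],"turn":0,"claw":1},
    {"delta_pos":[0,0,0],"turn":0,"claw":0.6},
    {"delta_pos":[0,0,0],"turn":0,"claw":0.3},
    {"delta_pos":[0,0,0],"turn":0,"claw":0.3},
    {"delta_pos":[0,0,0],"turn":0,"claw":0.3},
    {"delta_pos":[0,0,0],"turn":0,"claw":0.3},
    {"delta_pos":[0,0,0],"turn":0,"claw":0.3},
  ],
)

```text
time_s: 17.35
tcp_pos: [0.5592, 0.3861, 0.0621]
ee_rot: [[-0.998, -0.059, 0.0], [-0.059, 0.998, -0.0], [0.0, -0.0, -1.0]]
wrist_force: [0.1, -0.3, 0.7]
gripper_width: 0.453
gripper_force: 29.0
```

drive_tool(
  moves=[
    {"delta_pos":[0,0,-10],"turn":0,"claw":0.3},
    {"delta_pos":[0,0,-25],"turn":0,"claw":0.3},
    {"delta_pos":[0,0,-30],"turn":0,"claw":0.3},
    {"delta_pos":[0,0,-15],"turn":0,"claw":0.3},
    {"delta_pos":[0,0,0],"turn":0,"claw":0.3},
  ],
)

```text
time_s: 17.98
tcp_pos: [0.5595, 0.3866, 0.1434]
ee_rot: [[-0.998, -0.059, 0.002], [-0.059, 0.998, 0.002], [-0.002, 0.002, -1.0]]
wrist_force: [-0.6, -0.1, -1.7]
gripper_width: 0.451
gripper_force: 29.0
```

```bash
python3 go.py 590.8 -86.5 62 183.4
```

```text
tcp [559.5 386.6 143.4] yaw 183.4 turn -0.001 shift [  -3.2 -474.2   81.4] j [  48.   31.    3.   -0.  -62. -135.] F [-0.6 -0.1 -1.7] t 17.975
```

drive_tool(
  moves=[
    {"delta_pos":[0,-22,0],"turn":0,"claw":0.3},
    {"delta_pos":[0,-40,0],"turn":0,"claw":0.3},
    {"delta_pos":[0,-48,0],"turn":0,"claw":0.3},
    {"delta_pos":[0,-48,0],"turn":0,"claw":0.3},
    {"delta_pos":[0,-48,0],"turn":0,"claw":0.3},
    {"delta_pos":[0,-48,0],"turn":0,"claw":0.3},
    {"delta_pos":[0,-48,0],"turn":0,"claw":0.3},
    {"delta_pos":[-1,-48,0],"turn":0,"claw":0.3},
    {"delta_pos":[-1,-48,0],"turn":0,"claw":0.3},
    {"delta_pos":[-1,-40,0],"turn":0,"claw":0.3},
    {"delta_pos":[0,-26,0],"turn":0,"claw":0.3},
    {"delta_pos":[0,-10,0],"turn":0,"claw":0.3},
  ],
)

```text
time_s: 19.48
tcp_pos: [0.5884, -0.089, 0.1407]
ee_rot: [[-0.998, -0.056, -0.003], [-0.056, 0.998, -0.0], [0.003, 0.0, -1.0]]
wrist_force: [0.5, 0.1, -1.9]
gripper_width: 0.449
gripper_force: 29.0
```

drive_tool(
  moves=[
    {"delta_pos":[0,0,0],"turn":0,"claw":0.3},
    {"delta_pos":[0,0,25],"turn":0,"claw":0.3},
    {"delta_pos":[0,0,25],"turn":0,"claw":0.3},
    {"delta_pos":[0,0,18],"turn":0,"claw":0.3},
    {"delta_pos":[0,0,8],"turn":0,"claw":0.3},
    {"delta_pos":[0,0,0],"turn":0,"claw":0.3},
    {"delta_pos":[0,0,0],"turn":0,"claw":0.3},
  ],
)

```text
time_s: 20.35
tcp_pos: [0.5907, -0.0865, 0.0669]
ee_rot: [[-0.998, -0.059, 0.002], [-0.059, 0.998, -0.0], [-0.002, -0.0, -1.0]]
wrist_force: [-0.1, -0.7, -1.3]
gripper_width: 0.453
gripper_force: 29.0
```

```bash
python3 go.py 590.8 -86.5 61.5 183.4
```

```text
tcp [590.7 -86.5  66.9] yaw 183.4 turn 0.0 shift [-0.1 -0.   5.4] j [  7.  28. -15.   0. -47. -94.] F [-0.1 -0.7 -1.3] t 20.35
```

drive_tool(
  moves=[
    {"delta_pos":[0,0,3],"turn":0,"claw":0.3},
    {"delta_pos":[0,0,2],"turn":0,"claw":0.3},
    {"delta_pos":[0,0,0],"turn":0,"claw":0.3},
    {"delta_pos":[0,0,0],"turn":0,"claw":0.3},
  ],
)

```text
time_s: 20.85
tcp_pos: [0.5904, -0.0869, 0.062]
ee_rot: [[-0.998, -0.059, 0.001], [-0.059, 0.998, -0.0], [-0.001, -0.0, -1.0]]
wrist_force: [-1.9, 0.4, 5.5]
gripper_width: 0.453
gripper_force: 29.2
```

Contact at 5.5 N. Release, lift and head for the medium bottle.

drive_tool(
  moves=[
    {"delta_pos":[0,0,0],"turn":0,"claw":0.5},
    {"delta_pos":[0,0,0],"turn":0,"claw":0.65},
    {"delta_pos":[0,0,0],"turn":0,"claw":0.75},
    {"delta_pos":[0,0,-10],"turn":0,"claw":0.75},
    {"delta_pos":[0,0,-30],"turn":0,"claw":0.75},
    {"delta_pos":[0,0,-45],"turn":0,"claw":0.9},
    {"delta_pos":[0,0,-45],"turn":0,"claw":1},
    {"delta_pos":[0,0,-10],"turn":0,"claw":1},
    {"delta_pos":[0,0,0],"turn":0,"claw":1},
  ],
)

```text
time_s: 21.98
tcp_pos: [0.5901, -0.0867, 0.2019]
ee_rot: [[-0.998, -0.059, 0.002], [-0.059, 0.998, 0.001], [-0.002, 0.0, -1.0]]
wrist_force: [0.2, 0.0, -0.8]
gripper_width: 0.99
gripper_force: 0.0
```

```bash
python3 go.py 386.7 329.4 202 168.5; python3 - <<'E'
from h import *
from m import obj
c,W,T,f=cap("wrist"); print("wash",obj(318,250,150,.084,.1,W))
E
```

```text
tcp [590.1 -86.7 201.9] yaw 183.4 turn 0.259 shift [ 2.823e+02  3.672e+02 -1.000e-01] j [  7.  20.  -6.  -0. -64. -94.] F [ 0.2  0.  -0.8] t 21.975
wash (1848, array([589.6, -87.3]), array([39.2, 39.1]), 36.9, 'circ', array([589.6, -87.3]), 20.0, 'zmax', np.float64(0.0952))
```

drive_tool(
  moves=[
    {"delta_pos":[0,0,0],"turn":0.13,"claw":1},
    {"delta_pos":[0,0,0],"turn":0.129,"claw":1},
    {"delta_pos":[16,21,0],"turn":0,"claw":1},
    {"delta_pos":[34,44,0],"turn":0,"claw":1},
    {"delta_pos":[34,44,0],"turn":0,"claw":1},
    {"delta_pos":[34,44,0],"turn":0,"claw":1},
    {"delta_pos":[34,44,0],"turn":0,"claw":1},
    {"delta_pos":[34,44,0],"turn":0,"claw":1},
    {"delta_pos":[34,44,0],"turn":0,"claw":1},
    {"delta_pos":[34,44,0],"turn":0,"claw":1},
    {"delta_pos":[20,28,0],"turn":0,"claw":1},
    {"delta_pos":[8,10,0],"turn":0,"claw":1},
  ],
)

```text
time_s: 23.52
tcp_pos: [0.3852, 0.3297, 0.1993]
ee_rot: [[-0.98, 0.197, -0.002], [0.197, 0.98, -0.003], [0.001, -0.003, -1.0]]
wrist_force: [0.4, -1.1, 0.2]
gripper_width: 1.0
gripper_force: 0.0
```

drive_tool(
  moves=[
    {"delta_pos":[0,0,0],"turn":0,"claw":1},
    {"delta_pos":[0,0,0],"turn":0,"claw":1},
  ],
)

```text
time_s: 23.78
tcp_pos: [0.3868, 0.3278, 0.2005]
ee_rot: [[-0.98, 0.2, -0.001], [0.2, 0.98, -0.001], [0.001, -0.001, -1.0]]
wrist_force: [-0.3, 0.2, -0.3]
gripper_width: 0.999
gripper_force: 0.0
```

```bash
python3 go.py 386.7 329.4 78 168.5; python3 - <<'E'
from h import *
from m import obj
c,W,T,f=cap("wrist"); save("w6",c); print("cap",obj(318,250,150,.1,.12,W)); print("body",obj(318,250,150,.04,.075,W))
E
```

```text
tcp [386.8 327.8 200.5] yaw 168.5 turn -0.001 shift [  0.4   1.6 122.5] j [  59.   12.  -18.   -0.  -61. -160.] F [-0.3  0.2 -0.3] t 23.775
cap (1786, array([385.8, 330.2]), array([36.3, 36.3]), 79.2, 'circ', array([386.4, 329.9]), 18.7, 'zmax', np.float64(0.1127))
body (1764, array([385.6, 330.3]), array([52.1, 51.2]), 79.0, 'circ', array([386.2, 330. ]), 34.4, 'zmax', np.float64(0.075))
```

View pics/w6.png

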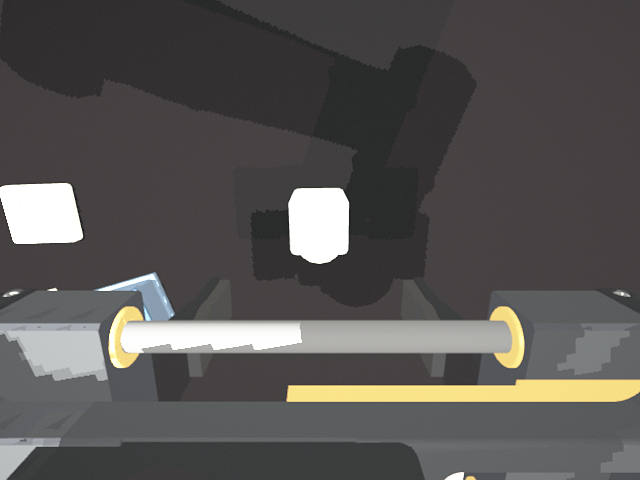

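The square bottle is at (319,222), square to the fingers and centred.

drive_tool(
  moves=[
    {"delta_pos":[1,2,35],"turn":0,"claw":1},
    {"delta_pos":[0,0,40],"turn":0,"claw":1},
    {"delta_pos":[0,0,30],"turn":0,"claw":1},
    {"delta_pos":[0,0,18],"turn":0,"claw":1},
    {"delta_pos":[0,0,0],"turn":0,"claw":1},
    {"delta_pos":[0,0,0],"turn":0,"claw":0.6},
    {"delta_pos":[0,0,0],"turn":0,"claw":0.3},
    {"delta_pos":[0,0,0],"turn":0,"claw":0.25},
    {"delta_pos":[0,0,0],"turn":0,"claw":0.25},
    {"delta_pos":[0,0,0],"turn":0,"claw":0.25},
    {"delta_pos":[0,0,0],"turn":0,"claw":0.25},
    {"delta_pos":[0,0,0],"turn":0,"claw":0.25},
  ],
)

```text
time_s: 25.32
tcp_pos: [0.386, 0.331, 0.0781]
ee_rot: [[-0.98, 0.199, -0.0], [0.199, 0.98, -0.0], [0.0, -0.0, -1.0]]
wrist_force: [-0.2, -0.4, 0.8]
gripper_width: 0.407
gripper_force: 30.0
```

drive_tool(
  moves=[
    {"delta_pos":[0,0,-10],"turn":0,"claw":0.25},
    {"delta_pos":[0,0,-25],"turn":0,"claw":0.25},
    {"delta_pos":[0,0,-40],"turn":0,"claw":0.25},
    {"delta_pos":[0,0,-15],"turn":0,"claw":0.25},
    {"delta_pos":[0,0,0],"turn":-0.13,"claw":0.25},
    {"delta_pos":[0,0,0],"turn":-0.13,"claw":0.25},
    {"delta_pos":[0,0,0],"turn":0,"claw":0.25},
  ],
)

```text
time_s: 26.2
tcp_pos: [0.3856, 0.3307, 0.1674]
ee_rot: [[-0.998, -0.058, -0.001], [-0.058, 0.998, -0.001], [0.001, -0.001, -1.0]]
wrist_force: [0.3, -0.4, -1.8]
gripper_width: 0.402
gripper_force: 30.0
```

```bash
python3 go.py 587 12.5 80 183.4; python3 - <<'E'
from h import *
from m import obj
c,W,T,f=cap("top"); save("top2",c)
for n,a in dict(plate=(334,246,32,.012,.03),tip=(255,246,32,.035,.06)).items(): print(n,obj(*a,W))
d=W-np.array([.4762,.006,0]); m=(abs(d[...,0])<.085)&(abs(d[...,1])<.032)
W2=W.copy(); W2[~m]=np.nan; print("trough",obj(320,240,400,.018,.034,W2))
E
```

```text
tcp [385.6 330.7 167.4] yaw 183.3 turn -0.001 shift [-182.2 -329.5   87.4] j [  59.   14.  -20.   -0.  -56. -146.] F [ 0.3 -0.4 -1.8] t 26.2
plate (1529, array([481.7, -92. ]), array([122.4,  81.8]), 3.6, 'circ', array([482., -93.]), 71.3, 'zmax', np.float64(0.028))
tip (1545, array([480.3, 104.6]), array([119.2,  79.7]), 5.1, 'circ', array([479.3, 104.9]), 69.6, 'zmax', np.float64(0.0555))
trough (180, array([476.3,   6.3]), array([126.1,  41.2]), 3.3, 'circ', array([476.3,   6.1]), 64.7, 'zmax', np.float64(0.0334))
```

View pics/top2.png

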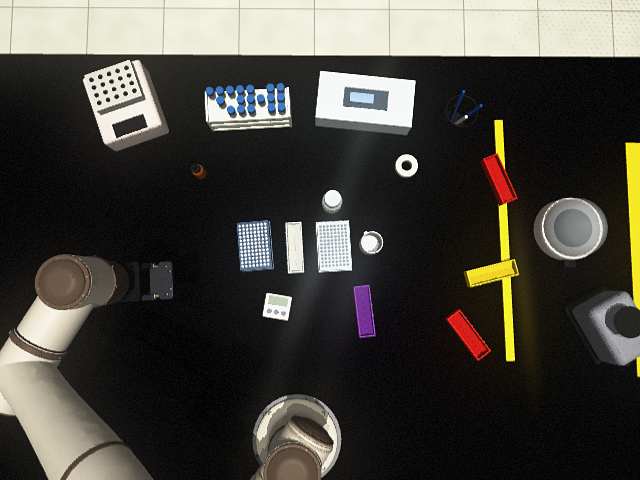

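The top view shows the trough (294,247), wash bottle (332,200) and beaker (371,242) in place, and the bystanders unmoved. Carrying the medium bottle over.

drive_tool(
  moves=[
    {"delta_pos":[-10,-18,0],"turn":0,"claw":0.25},
    {"delta_pos":[-19,-35,0],"turn":0,"claw":0.25},
    {"delta_pos":[-22,-40,0],"turn":0,"claw":0.25},
    {"delta_pos":[-22,-40,0],"turn":0,"claw":0.25},
    {"delta_pos":[-22,-40,0],"turn":0,"claw":0.25},
    {"delta_pos":[-22,-40,0],"turn":0,"claw":0.25},
    {"delta_pos":[-22,-40,0],"turn":0,"claw":0.25},
    {"delta_pos":[-20,-36,0],"turn":0,"claw":0.25},
    {"delta_pos":[-15,-26,0],"turn":0,"claw":0.25},
    {"delta_pos":[-8,-14,0],"turn":0,"claw":0.25},
    {"delta_pos":[0,0,0],"turn":0,"claw":0.25},
    {"delta_pos":[0,0,0],"turn":0,"claw":0.25},
  ],
)

```text
time_s: 27.75
tcp_pos: [0.5868, 0.0142, 0.1679]
ee_rot: [[-0.998, -0.06, -0.001], [-0.06, 0.998, 0.0], [0.001, 0.0, -1.0]]
wrist_force: [-0.4, 1.1, -2.2]
gripper_width: 0.401
gripper_force: 30.0
```

```bash
python3 go.py 586.2 12.6 78 183.4
```

```text
tcp [586.8  14.2 167.9] yaw 183.4 turn 0.001 shift [ 0.7 -1.6 89.9] j [  17.   21.  -10.   -0.  -60. -104.] F [-0.4  1.1 -2.2] t 27.75
```

drive_tool(
  moves=[
    {"delta_pos":[0,-1.5,25],"turn":0,"claw":0.25},
    {"delta_pos":[0,0,28],"turn":0,"claw":0.25},
    {"delta_pos":[0,0,20],"turn":0,"claw":0.25},
    {"delta_pos":[0,0,9],"turn":0,"claw":0.25},
    {"delta_pos":[0,0,3],"turn":0,"claw":0.25},
    {"delta_pos":[0,0,0],"turn":0,"claw":0.25},
    {"delta_pos":[0,0,0],"turn":0,"claw":0.25},
  ],
)

```text
time_s: 28.62
tcp_pos: [0.588, 0.0123, 0.0839]
ee_rot: [[-0.998, -0.06, 0.002], [-0.06, 0.998, 0.0], [-0.002, 0.0, -1.0]]
wrist_force: [-0.5, 0.0, -0.8]
gripper_width: 0.406
gripper_force: 30.0
```

drive_tool(
  moves=[
    {"delta_pos":[0,0,3],"turn":0,"claw":0.25},
    {"delta_pos":[0,0,2],"turn":0,"claw":0.25},
    {"delta_pos":[0,0,1],"turn":0,"claw":0.25},
    {"delta_pos":[0,0,0],"turn":0,"claw":0.25},
    {"delta_pos":[0,0,0],"turn":0,"claw":0.25},
  ],
)

```text
time_s: 29.25
tcp_pos: [0.5878, 0.0119, 0.078]
ee_rot: [[-0.998, -0.06, 0.001], [-0.06, 0.998, -0.0], [-0.001, -0.0, -1.0]]
wrist_force: [-1.8, -1.3, 6.0]
gripper_width: 0.402
gripper_force: 30.0
```

Contact. Release, lift and move clear.

drive_tool(
  moves=[
    {"delta_pos":[0,0,0],"turn":0,"claw":0.5},
    {"delta_pos":[0,0,0],"turn":0,"claw":0.6},
    {"delta_pos":[0,0,0],"turn":0,"claw":0.7},
    {"delta_pos":[0,0,-10],"turn":0,"claw":0.7},
    {"delta_pos":[0,0,-30],"turn":0,"claw":0.7},
    {"delta_pos":[0,0,-45],"turn":0,"claw":0.7},
    {"delta_pos":[0,0,-45],"turn":0,"claw":0.7},
    {"delta_pos":[20,40,-10],"turn":0,"claw":0.7},
    {"delta_pos":[20,50,0],"turn":0,"claw":0.7},
    {"delta_pos":[20,50,0],"turn":0,"claw":0.7},
    {"delta_pos":[20,50,0],"turn":0,"claw":0.7},
    {"delta_pos":[20,40,0],"turn":0,"claw":0.7},
  ],
)

```text
time_s: 30.75
tcp_pos: [0.4731, 0.2375, 0.2179]
ee_rot: [[-0.998, -0.061, 0.001], [-0.061, 0.998, 0.001], [-0.001, 0.001, -1.0]]
wrist_force: [0.4, 0.9, -0.4]
gripper_width: 0.696
gripper_force: 0.0
```

drive_tool(
  moves=[
    {"delta_pos":[20,40,0],"turn":0,"claw":0.7},
    {"delta_pos":[20,20,0],"turn":0,"claw":0.7},
    {"delta_pos":[0,0,0],"turn":0,"claw":0.7},
    {"delta_pos":[0,0,0],"turn":0,"claw":0.7},
    {"delta_pos":[0,0,0],"turn":0,"claw":0.7},
  ],
)

```text
time_s: 31.38
tcp_pos: [0.431, 0.2925, 0.2172]
ee_rot: [[-0.998, -0.058, 0.0], [-0.058, 0.998, 0.0], [-0.0, 0.0, -1.0]]
wrist_force: [0.2, 0.7, 1.0]
gripper_width: 0.7
gripper_force: 0.0
```

```bash
python3 - <<'E'
from h import *
from m import obj
c,W,T,f=cap("top"); save("top3",c)
def reg(x,y,hx,hy,lo,hi):
    W2=W.copy(); W2[(abs(W[...,0]-x)>hx)|(abs(W[...,1]-y)>hy)]=np.nan; return obj(320,240,400,lo,hi,W2)
a=np.radians(3.4); ex=np.array([np.cos(a),np.sin(a)]); ey=np.array([-ex[1],ex[0]])
P=np.array([481.7,-92.7])
for n,r in dict(plate=(.482,-.093,.08,.052,.012,.03),tip=(.48,.104,.08,.06,.035,.06),trough=(.476,.006,.085,.032,.018,.034),med=(.587,.012,.05,.05,.1,.13),wash=(.59,-.087,.05,.05,.083,.11),beaker=(.487,-.183,.04,.04,.06,.09),tape=(.686,-.279,.04,.04,.012,.03),drop=(.669,.248,.03,.03,.06,.1)).items():
    o=reg(*r); d=np.array(o[5] if n in("beaker","wash","med") else o[1])-P; print(n,o,"platefr",(d@ex).round(1),(d@ey).round(1))
print(monitor.sense()["time_s"])
E
```

```text
plate (1532, array([481.7, -92.8]), array([122.5,  80. ]), 3.5, 'circ', array([481.7, -92.8]), 71.9, 'zmax', np.float64(0.0284)) platefr -0.0 -0.1
tip (1538, array([480.5, 104.5]), array([119.4,  79.5]), 5.2, 'circ', array([479.7, 105.1]), 69.8, 'zmax', np.float64(0.0556)) platefr 10.5 196.9
trough (183, array([476.5,   6.5]), array([126.3,  41.7]), 3.4, 'circ', array([476.7,   6.7]), 65.0, 'zmax', np.float64(0.0335)) platefr 0.7 99.3
med (181, array([587.4,  10.2]), array([33.3, 34. ]), 88.7, 'circ', array([587.8,  10.8]), 18.0, 'zmax', np.float64(0.1153)) platefr 112.1 97.0
wash (218, array([589. , -87.6]), array([38.2, 37.5]), 75.9, 'circ', array([589.3, -87. ]), 20.0, 'zmax', np.float64(0.099)) platefr 107.7 -0.7
beaker (111, array([ 485.8, -182.8]), array([51.3, 51.4]), 0.4, 'circ', array([ 486.9, -181.5]), 28.2, 'zmax', np.float64(0.0787)) platefr -0.1 -89.0
tape (320, array([ 685.5, -278.8]), array([56.1, 56. ]), 44.7, 'circ', array([ 687. , -278.8]), 29.3, 'zmax', np.float64(0.0265)) platefr 192.4 -197.9
drop (65, array([668.6, 248.4]), array([20.7, 19. ]), 45.1, 'circ', array([669. , 247.7]), 11.1, 'zmax', np.float64(0.0832)) platefr 206.8 329.4
31.425
```

View pics/top3.png

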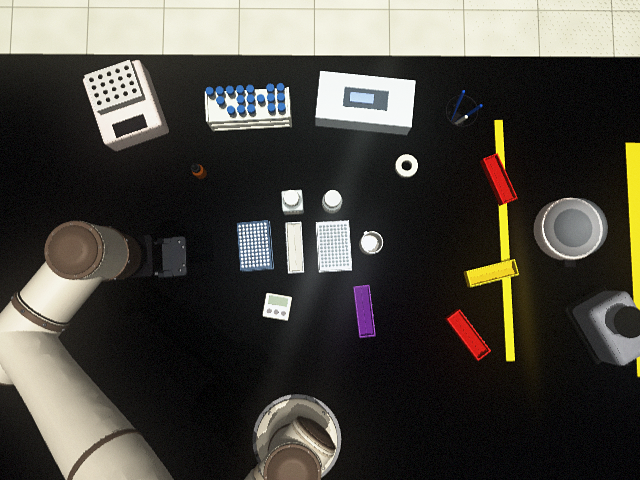

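The final view shows everything upright and in place: trough (294,247), medium bottle (292,202), wash bottle (332,200) and beaker (371,242). All are well inside tolerance and the arm is clear.

```bash
python3 -c "
from station import ticket; print(ticket.finish_job())"
```

```text
the job is handed in; nothing more can be done
None
```

I handed the job in after about 31 s: the trough, medium bottle, wash bottle and beaker stand at their places by the final measurements, with the plate, tip box, tape roll and dropper bottle unmoved, but no verdict was returned.

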